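# Tighten the fixture nut with the click wrench

## Task

Pick up the click wrench by the square block on its head and set its socket fully down over the big hexagon nut of the clamping fixture. Swing the handle clockwise (seen from above) until the nut is tight and the handle clicks over at its hinge, and stop there: do not press the wrench hard onto the nut, do not force the handle on to the end of its hinge, and leave everything else on the bench where it is. Let go and leave the wrench sitting upright and fully down on the nut, its handle sprung back straight.

Things in the scene. Friction and masses are not known exactly. Their poses are not given: they have to be found in the camera images.
- nut: Big steel hexagon nut on the clamping fixture: 36 mm across flats, 21 high (lower 15 full hexagon, then a chamfer to 26 across). Origin on its axis at its underside, on a washer 62 across; z up; two flats face its +x and -x. Tightens clockwise from above: first steady friction (0.3 to 0.5 N m), then, after an unseen 0.15 to 0.5 rad that differs each time, it is hard down
- fixture: Clamping fixture, cannot move: base plate 110 (its x) by 215 mm (its y, -137 to +78), 15 thick; on it a die-cast cover at y = -78, a heel block at y = +52, and a strap 40 wide across both (y = -85 to +65), top 55 above the bench. Origin on the bench under the nut's axis; the nut's underside is 59 above it
- wrench: Head of the click wrench, which starts standing on the bench on its socket. Origin: centre of the socket's underside; +x along the handle, z up. Round head to 44 mm height, 59 across, tail to x = -50. Whole wrench 0.65 kg (differs by a fifth), weight within 15 mm of the socket's axis, so it stands by itself on bench or nut
- socket_mouth (a point): Centre of the socket's mouth, same point and axes as wrench. Hexagon socket 39 mm across flats inside (1.5 play a side, about 0.1 rad turning play each way), 51 outside, 24 deep, two of its flats facing the wrench's +x and -x; it fits the nut every 60 degrees. Fully seated, its rim lies on the washer and this point is at the nut's origin
- grip_block (a point): Centre of the square block on top of the wrench head, by which it is lifted from above: 28x28 mm, faces along the wrench's x and y, from 46 to 80 mm above the socket's underside (this point: 63), on the socket's axis
- handle_grip (a point): On the middle line of the wrench handle, in its black hand grip: 190 mm from the socket's axis, 140 mm from the hinge pin, 34 mm above the socket's underside. The hand grip is a level round bar 24 mm thick, from 133 to 218 mm from the socket's axis; x outward along the handle, z up
- wrench_handle (a joint): Break-over hinge, upright pin 50 mm from the socket's axis; rad, 0 = straight, grows as the handle swings clockwise relative to the head, stop at 0.35. Spring-held straight up to 1.2 N m at the pin (7 to 9 N sideways at the hand grip), then it gives way, resistance falling to half by 0.2: the click. Springs back when let go. Past 0.08 is clicked, past 0.32 overtightened
- aerosol_1: tall spray can, 67 mm across, 205 tall; origin: middle of its underside. Bystander. Toward the robot from it, at x 0.31, y 0.46, stands the upright post of the fixed guard frame (30 mm square, 1.3 m high), between the bench and anything left of it; its rail runs along the bench's front edge at x 0.33 (50 mm square, top 47 above the bench), its clear panel is a strip right of y -0.37
- marker: marker pen lying down, 128 long, 17 thick; origin: middle of its underside. Bystander
- cover_casting_2: loose small die-cast cover, 64x73x33; origin: middle of its underside. Bystander
- wrench_17: ordinary combination spanner lying flat, 217 long, 40 wide, 10 thick; origin: middle of its underside. Bystander, not the tool for this job
- flange_nut_1: loose small flange nut, 26 across, 14 high; origin: middle of its underside. Bystander
- paste_tin: round tin, 67 across, 37 high; origin: middle of its underside. Bystander
- swarf_brush: flat brush, 229 long, 64 wide, 12 thick; origin: middle of its underside. Bystander

How it is judged (in metres and radians):
On the way, in this order (a step that is already met when the one before it is completed fails the run):
1. the wrench's socket sits fully down on the nut, upright, its handle still straight (horizontal distance between socket_mouth and nut below 0.004 m and z of socket_mouth in the frame of nut below 0.004 m and angle between wrench's own z axis and vertical below 0.12 rad and value of joint wrench_handle below 0.03 rad), for 0.2 s.
2. the handle has clicked over at its hinge (past 0.08 rad) with the socket on the nut (horizontal distance between socket_mouth and nut below 0.004 m and z of socket_mouth in the frame of nut below 0.004 m and angle between wrench's own z axis and vertical below 0.12 rad and value of joint wrench_handle above 0.08 rad), for 0.02 s.
At the end, for the whole second after the job is handed in: the wrench rests on the nut, socket within 4 mm of the nut's axis and of fully down, upright within 0.12 rad, handle straight within 0.03 rad, at rest and let go (all of step 1 and linear speed of wrench below 0.02 m/s); the robot touches nothing.
It fails at once if the handle is driven on against the end of its hinge (past 0.32 rad) (value of joint wrench_handle above 0.32 rad).
It fails at once if the wrench bears on the nut and fixture with more than 150 N in all (contact force between wrench and fixture above 150 N).
It fails at once if a bystander is moved more than 25 mm (distance of any of aerosol_1, marker, cover_casting_2, wrench_17, flange_nut_1, paste_tin, swarf_brush from where it was at the start of the episode above 0.025 m).
It also fails if it takes over 72 s, if anything falls off the work surface, if the arm or the gripper's body presses on something with over 40 N, if the wrist force passes 120 N, or if a joint passes its speed limit or range.

## Robot

A 7-joint arm with a two-finger parallel gripper is mounted at the origin on a cart in front of the work surface, level with it; the furniture and walls round the work are solid. World frame = base frame: x ahead of the robot, y to its left, z up, the work surface at z = 0. Lengths are in mm, angles in degrees, forces in N, time in s.
With the tool pointing down it reaches from about 400 to 850 mm from the base axis. Payload 6.9 kg.
Tool frame: the origin (TCP) lies at the very end of the fingers, on their centre line; the grasp point (between the pads) lies 19 mm behind it; z points along the fingers, y is the line along which they close (so a half turn about z gives the same grasp; the last joint's range is limited). The gripper opens to 85 mm and grips with 20 to 120 N. Pads are 22 mm wide; open, the fingers measure 114 mm over their backs; the gripper's body (76 mm by 85 mm) begins 54 mm behind the grasp point. The pads swing forward as they close: fully open they stand 13 mm farther back than shut.
Start: joints at [-58.012, 29.078, -13.613, 85.955, 7.202, 65.827, -8.869], TCP at [273.444, 561.996, 231.275] pointing down, gripper open.
Joint ranges: [-176.47, 176.47], [-13.61, 117.27], [-81.72, 77.17], [0.22, 143.17], [-87.28, 267.28], [10, 112.55], [-165.47, 165.47]. Speed limits (degrees/s): [136.94, 136.94, 180, 180, 180, 180, 180].

## Interface

Orientations are given as a 3x3 rotation matrix whose columns are the frame's x, y, z axes.
In Python, from station import readout, get_image, camera_params, ctrl gives the robot as it stands.
- The arm moves only by the tool arm_command, never from a script. Its argument "moves" is a list of rows, each a list of 7 numbers: the shift along the tool's x, y, z each as a share of 0.02 m, from -1 to 1, then the turn, a rotation vector about the tool's x, y, z each as a share of 0.08 rad, from -1 to 1, then the finger opening in mm, from 0 to 85.4. In form: [[x, y, z, wx, wy, wz, hand], ...]. A call has 1 to 20 rows; each row shifts and turns the commanded pose from where the row before left it, along the tool's axes as they then stand; what a row does not reach is not made up. A row lasts 1/8 s, in which the tool goes at most 62.5 mm and 10.7 degrees, less where a joint would pass 70% of its speed; a pose out of reach is approached as far as the arm can. A call with a number of a shift or a turn outside -1 to 1 is refused whole. A call with a gripper value outside its range is refused whole. The fingers move at their own pace and stop on an object; the grip force is fixed at half the most. Time passes only in rows, so rows that do not move let the fingers close. It gives the time, the measured TCP pose, the force, the opening and the grip force at its end, in the units of the state.
- readout.get_obs(): the state, without advancing time (a new reading comes with each control period).
- get_image(name): name is "scene" or "top" or "wrist"; returns (picture, depth): 384x512x3 uint8, red, green, blue; 384x512 float32, mm along the optical axis (not along the pixel's ray), 0 where there is no reading.
- camera_params(name): a dict with "mtx" (3x3 intrinsics, pixels), "k1" (the pictures are not rectified: a ray, as slopes to the right and down, at radius r is drawn at 1 + k1 r^2 times it, then the intrinsics apply), "xyz" and "attitude" of the camera in the world. Camera axes: x right, y up, looking along -z (the intrinsics and any distortion apply to the point x, -y, -z); pixel columns grow to the right and rows downward; lengths in mm; the calibration is good to about 2 mm. A picture is of the moment at which its call begins: read the wrist's pose just before it. camera_params takes no time and is no camera call; for the wrist camera it gives the pose at the moment of the call.
- ctrl.close_job(): hands the job in; it is judged then, once.
The state is a dict: "time": time; "q": joint angles; "joint_velocities": joint speeds; "joint_efforts": joint torques, N m; "tcp_pos": TCP position; "tool_rot": TCP orientation; "wrist_force": force on the tool from outside, world axes, zero at the start; "ft_torque": the same for the moment, N m; "gripper_width": opening from 0.0 (shut) to 1.0 (fully open); "finger_force": force on a finger pad.
Only numpy, scipy, OpenCV 4.12 (cv2) and the standard library are available. Lean on these libraries where they do the work, as an engineer would, in place of code of your own. Each camera call takes 0.05 s, during which the arm holds its last target. There are 200 camera calls.

## Working session

There is one attempt and no reset: what is moved stays moved. The work goes in short steps, Python scripts to look and compute and a tool call to move; the robot and the scene stay as the last step left them, time stands still between calls to the robot, and variables do not carry over. Pictures are saved under pics/ and viewed, at most 10 in all, crops included, and the job is handed in when it is done.

Besides the shell and the picture viewer there is one more tool, called after ">>>" in YAML: its name, and indented under it one key for each argument. arm_command: Moves the arm, as the interface text tells. Its arguments: {"type":"object","properties":{"moves":{"type":"array","items":{"type":"array","items":{"type":"number"}}}},"required":["moves"]}

```bash
mkdir -p pics
cat > h.py <<'E'
import numpy as np, cv2
from station import readout, get_image, camera_params, ctrl
def cap(n):
    p=camera_params(n); im,d=get_image(n); np.savez(f'{n}.npz',im=im,d=d,**{k:np.array(v) for k,v in p.items()}); return p,im,d
def load(n):
    z=np.load(f'{n}.npz'); return z,z['im'],z['d']
def cloud(p,d):
    h,w=d.shape; K=np.array(p['mtx']); v,u=np.mgrid[:h,:w].astype(float)
    pts=np.stack([u,v],-1).reshape(-1,1,2)
    s=cv2.undistortPoints(pts,K,np.array([float(p['k1']),0,0,0,0])).reshape(h,w,2)
    c=np.stack([s[...,0]*d,-s[...,1]*d,-d],-1)
    W=c@np.array(p['attitude']).T+np.array(p['xyz']); W[d<=0]=np.nan; return W
E
python3 - <<'E'
from h import *
for n in('scene','top'):
    p,im,d=cap(n); cv2.imwrite(f'pics/{n}0.png',cv2.resize(im[...,::-1],(800,600)))
    print(n,p)
o=readout.get_obs();print(o)
E
```

```text
scene {'mtx': array([[378.30930124,   0.        , 248.69678994],
       [  0.        , 378.30930124, 193.65494192],
       [  0.        ,   0.        ,   1.        ]]), 'k1': -0.015005205396288192, 'xyz': array([  647.51860659, -1077.37384549,   558.78136236]), 'attitude': array([[ 0.99271918, -0.05535708,  0.10697772],
       [ 0.12023832,  0.40256971, -0.90745819],
       [ 0.00716825,  0.91371397,  0.40629472]])}
top {'mtx': array([[408.613055  ,   0.        , 252.1251567 ],
       [  0.        , 408.613055  , 197.99829213],
       [  0.        ,   0.        ,   1.        ]]), 'k1': 0.011610350199845495, 'xyz': array([ 397.14403915,  -22.31533238, 1269.9727004 ]), 'attitude': array([[-1.94135173e-02,  9.95832971e-01, -8.91056126e-02],
       [-9.99810289e-01, -1.94772366e-02,  1.54423856e-04],
       [-1.58175073e-03,  8.90917062e-02,  9.96022171e-01]])}
{'time': 0.1, 'q': array([-58.01106273,  29.12026641, -13.60904204,  86.00137904,
         7.20201897,  65.82673698,  -8.86723471]), 'joint_velocities': array([ 0.0081107 , -0.10684604, -0.01523723, -0.24769243,  0.07596312,
       -0.03280838, -0.00222469]), 'joint_efforts': array([-5.53287682e-03, -6.21831393e+01, -2.19453111e+00, -2.50204343e+01,
        1.27142487e-02,  7.91698258e-03, -2.13114220e-05]), 'tcp_pos': array([273.31421323, 561.58797331, 230.5308741 ]), 'tool_rot': array([[-8.99236988e-01,  4.37461320e-01, -6.57860509e-04],
       [ 4.37461814e-01,  8.99235867e-01, -1.42025618e-03],
       [-2.97353772e-05, -1.56493574e-03, -9.99998775e-01]]), 'wrist_force': array([ 0.23111036, -0.27174294, -0.01344439]), 'ft_torque': array([0.05713808, 0.0169241 , 0.01312264]), 'finger_force': 0.0, 'gripper_width': 1.0029870905771685}
```

View pics/top0.png

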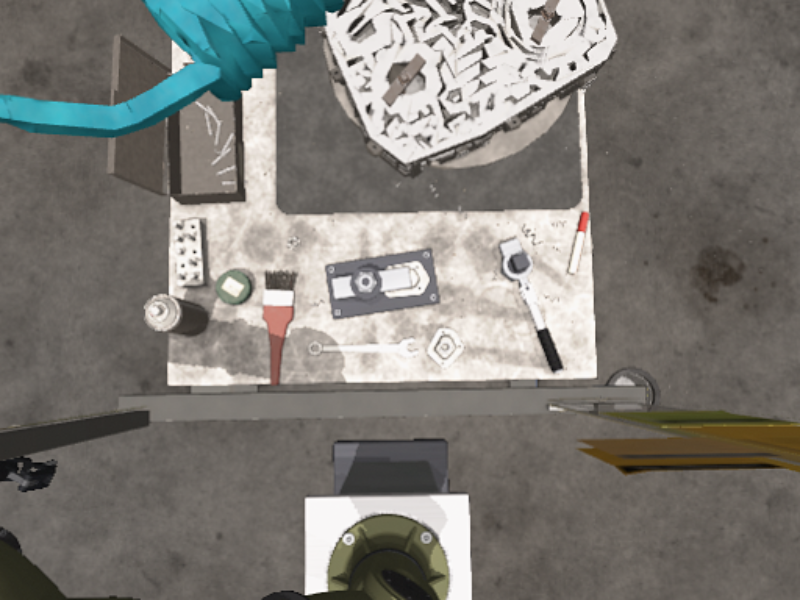

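View pics/scene0.png

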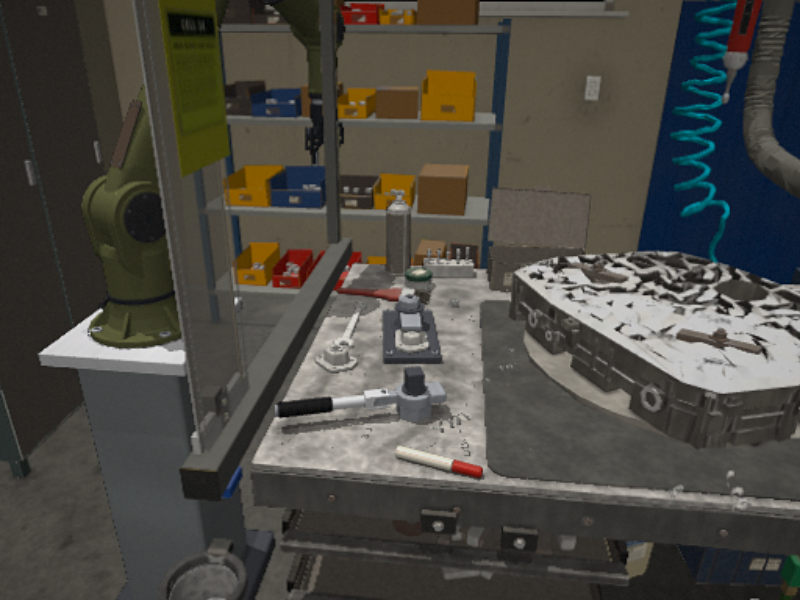

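The top view shows the nut at about (367,282) on the fixture and the click wrench with its block at (518,262) and its handle toward (552,368). The scene view shows the wrench upright at (413,395). The arm is left of the guard post.

Run:
```python
from h import *
p,im,d=load('top'); W=cloud(p,d)
def at(u,v): return W[int(v*.64),int(u*.64)].round(0)
for n,(u,v) in dict(nut=(367,282),block=(520,262),head=(508,262),grip=(552,360),tail=(512,243),marker=(578,243),bench=(470,330),spanner=(365,348),casting=(445,347),brush=(280,300),tin=(234,287),postlow=(135,405),panel=(600,455),panelR=(700,440),rail=(300,400)).items(): print(n,at(u,v))
z=W[...,2]; x=W[...,0]; y=W[...,1]
print('bench z',np.nanmedian(z[190:230,300:330]))
def reg(m,name):
    P=W[m]; c=P.mean(0); r=cv2.minAreaRect(P[:,:2].astype(np.float32)); print(name,len(P),c.round(1),'rect',r,'zmax',np.percentile(P[:,2],95).round(1))
near=lambda c,r:(np.hypot(x-c[0],y-c[1])<r)
b=at(520,262); reg(near(b,40)&(z>70)&(z<95),'block')
n=at(367,282); reg(near(n,40)&(z>72)&(z<95),'nut'); reg(near(n,40)&(z>57),'washer')
g=at(552,360); reg(near(g,60)&(z>25)&(z<60)&(x>360),'grip')
reg(near(n,160)&(z>8)&(z<90),'fixture')
p,im,d=load('scene'); W=cloud(p,d);z=W[...,2]; x=W[...,0]; y=W[...,1]
reg(near(b,40)&(z>70)&(z<95),'S block');reg(near(n,40)&(z>72)&(z<95),'S nut')
for u,v in ((160,200),(200,300),(215,150),(332,150),(190,30),(335,30)): print('scene',u,v,at(u,v))
top=load('top')[1]
c=top[140:245,190:375]; cv2.imwrite('pics/crop.png',cv2.resize(c[...,::-1],None,fx=4.3,fy=4.3,interpolation=cv2.INTER_CUBIC))
```

```text
nut [558.  30.  79.]
block [ 591. -260.   77.]
head [ 596. -245.   47.]
grip [ 405. -322.   44.]
tail [ 633. -252.   47.]
marker [ 636. -388.   16.]
bench [ 467. -171.   -0.]
spanner [437.  38.   6.]
casting [ 433. -118.   23.]
brush [533. 204.   8.]
tin [560. 291.  33.]
postlow [335. 472.  49.]
panel [ 324. -184.  753.]
panelR [ 332. -277.  724.]
rail [337. 159.  47.]
bench z 0.039085967670303035
block 95 [ 591.6 -263.1   79.5] rect ((592.2444458007812, -263.65625), (27.70599365234375, 28.752769470214844), 21.12106704711914) zmax 84.3
nut 123 [559.1  29.8  78.4] rect ((559.8895263671875, 29.885929107666016), (35.46086120605469, 33.30941390991211), 89.79042053222656) zmax 83.2
washer 307 [558.   30.2  67.7] rect ((560.6024780273438, 29.081356048583984), (61.79118728637695, 69.78083801269531), 44.19039535522461) zmax 82.2
grip 234 [ 421.2 -320.1   43. ] rect ((421.1669921875, -321.3442687988281), (87.6832504272461, 24.9872989654541), 19.24875831604004) zmax 48.9
fixture 2669 [553.1   5.9  28.3] rect ((543.2848510742188, 35.373321533203125), (291.4565734863281, 288.004638671875), 56.64879608154297) zmax 66.9
S block 103 [ 593.1 -268.    77.6] rect ((592.125244140625, -263.5118408203125), (27.471864700317383, 29.180511474609375), 18.37687873840332) zmax 81.1
S nut 59 [559.1  24.6  77.5] rect ((558.272216796875, 28.44466781616211), (35.31528854370117, 33.27521514892578), 4.279222011566162) zmax 81.8
scene 160 200 [ 73. -13. 273.]
scene 200 300 [ 324. -414.  251.]
scene 215 150 [ 332. -336.  428.]
scene 332 150 [317. 441. 299.]
scene 190 30 [ 336. -378.  569.]
scene 335 30 [333. 444. 582.]
```

View pics/crop.png

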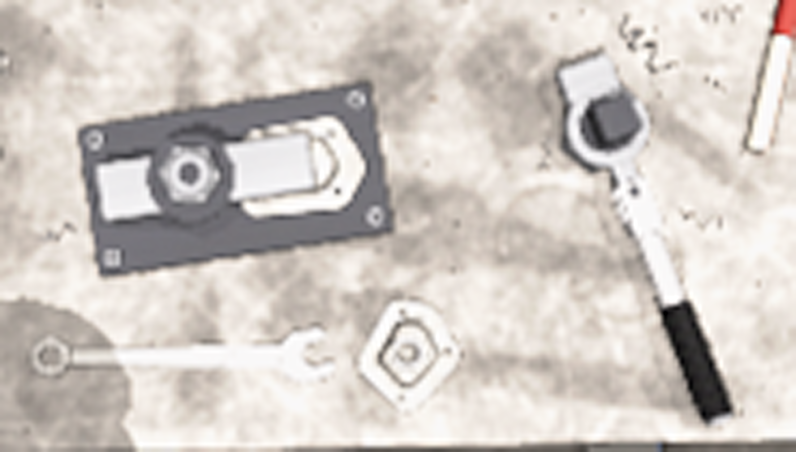

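The crop shows the nut at (188,173), the fixture tilted about 9°, and the wrench block at (610,120) with its grip running (665,310)-(720,415).

Run:
```python
from h import *
for n in('top','scene'):
    p,im,d=load(n); W=cloud(p,d); m=(abs(W[...,0]-330)<35)&(W[...,2]>70)&(abs(W[...,1])<700)
    P=W[m]
    for lo in range(70,1300,100):
        q=P[(P[:,2]>=lo)&(P[:,2]<lo+100)]
        if len(q):
            h,e=np.histogram(q[:,1],bins=np.arange(-700,701,50)); print(n,lo,[(int(a),int(b)) for a,b in zip(e,h) if b])
# nut hexagon corner view not resolvable here; yaw of block by top
    print()
p,im,d=load('top');W=cloud(p,d);x,y,z=[W[...,i] for i in range(3)]
for c in((592,-263.5),):
    m=(z>15)&(z<60)&(np.hypot(x-c[0],y-c[1])<260)&(y>-370)&(x<600)&(y<-230)
    P=W[m][:,:2].astype(np.float32); P=P[np.hypot(*(P-np.array(c)).T)>60]
    print(cv2.fitLine(P,cv2.DIST_HUBER,0,.01,.01).ravel())
m=(z>6)&(z<25)&(x>460)&(x<650)&(y>-130)&(y<130)
print(cv2.minAreaRect(W[m][:,:2].astype(np.float32)))
```

```text
top 70 [(-500, 27), (-450, 50), (-400, 48), (-350, 65), (400, 163), (450, 28)]
top 170 [(-500, 31), (-450, 59), (-400, 43), (-350, 62), (400, 221), (450, 32)]
top 270 [(-500, 10), (-450, 24), (-400, 22), (-350, 53), (400, 293), (450, 46)]
top 370 [(-500, 7), (-450, 29), (-400, 32), (-350, 101), (-300, 17), (400, 416), (450, 65)]
top 470 [(-500, 7), (-450, 93), (-400, 127), (-350, 239), (-300, 40), (400, 191), (450, 11)]
top 570 [(-450, 90), (-400, 235), (-350, 312), (-300, 57)]
top 670 [(-400, 78), (-350, 369), (-300, 237), (-250, 224), (-200, 200)]
top 770 [(-350, 208), (-300, 586), (-250, 663), (-200, 375)]

scene 70 [(-500, 317), (-450, 519), (-400, 378), (-350, 348), (400, 149), (450, 49)]
scene 170 [(-500, 328), (-450, 515), (-400, 426), (-350, 372), (400, 163), (450, 50)]
scene 270 [(-500, 366), (-450, 604), (-400, 504), (-350, 420), (400, 181), (450, 63), (550, 2), (600, 42)]
scene 370 [(-500, 462), (-450, 808), (-400, 537), (-350, 456), (-300, 52), (400, 204), (450, 53), (550, 10)]
scene 470 [(-500, 558), (-450, 1205), (-400, 677), (-350, 556), (-300, 79), (400, 223), (450, 42), (500, 15), (550, 38)]
scene 570 [(-500, 159), (-450, 352), (-400, 228), (-350, 204), (-300, 37), (400, 181), (450, 51), (500, 34), (550, 54)]

[ 9.9635422e-01  8.5312590e-02  4.4782898e+02 -3.0344934e+02]
((551.9375610351562, 0.177398681640625), (182.26718139648438, 259.1361083984375), 0.2485584020614624)
```

>>> arm_command:
  moves:
    - [0,0,0,0,0,0,60]
    - [0,-0.5,-0.5,0,0,0,60]
    - [0.15,-1,-0.5,0,0,0,60]
    - [0.15,-1,0,0,0,0,60]
    - [0.15,-1,0,0,0,0,60]
    - [0.15,-1,0,0,0,0,60]
    - [0.15,-1,0,0,0,0,60]
    - [0.15,-1,0,0,0,0,60]
    - [0.15,-1,0,0,0,0,60]
    - [0.15,-1,0,0,0,0,60]
    - [0.15,-0.5,0,0,0,0,60]
    - [0,0,0,0,0,0,60]

```text
time: 1.6
tcp_pos: [170.1, 411.8, 251.9]
tool_rot: [[-0.899, 0.437, 0.001], [0.437, 0.899, 0.001], [-0.0, 0.001, -1.0]]
wrist_force: [-0.6, 0.7, 0.3]
gripper_width: 0.705
finger_force: 0.0
```

>>> arm_command:
  moves:
    - [0,-0.8,0,0,0,0,60]
    - [0,-0.7,0,0,0,0,60]
    - [-0.5,0,0,0,0,0.3,60]
    - [-1,-0.02,0,0,0,0.6,60]
    - [-1,-0.02,0,0,0,0.6,60]
    - [-1,-0.02,0,0,0,0.6,60]
    - [-1,-0.02,0,0,0,0.6,60]
    - [-1,-0.02,0,0,0,0.6,60]
    - [-1,-0.02,0,0,0,0.6,60]
    - [-1,-0.02,0,0,0,0.6,60]

```text
time: 2.85
tcp_pos: [278.9, 296.3, 251.3]
tool_rot: [[-0.685, 0.728, -0.0], [0.728, 0.685, -0.0], [-0.0, -0.0, -1.0]]
wrist_force: [-0.1, 0.0, 0.2]
gripper_width: 0.705
finger_force: 0.0
```

>>> arm_command:
  moves:
    - [-1,-0.02,0,0,0,0.6,60]
    - [-1,-0.02,0,0,0,0.6,60]
    - [-1,-0.02,0,0,0,0.6,60]
    - [-1,-0.02,0,0,0,0.6,60]
    - [-1,-0.02,0,0,0,0.6,60]
    - [-1,-0.02,0,0,0,0.6,60]
    - [-1,-0.02,0,0,0,0.6,60]
    - [-1,0,0,0,0,0.6,60]
    - [-1,0.2,0,0,0,0.6,60]
    - [-1,0.5,0,0,0,0.6,60]
    - [-1,0.9,0,0,0,0.6,60]
    - [-1,1,0,0,0,0.6,60]
    - [-1,1,0,0,0,0.6,60]
    - [-0.6,1,0,0,0,0.4,60]
    - [0,0,0,0,0,0,60]

```text
time: 4.72
tcp_pos: [484.8, 74.7, 250.8]
tool_rot: [[-0.099, 0.995, 0.0], [0.995, 0.099, -0.001], [-0.001, 0.0, -1.0]]
wrist_force: [-0.6, -0.6, -0.8]
gripper_width: 0.705
finger_force: 0.0
```

Run:
```python
from h import *
p,im,d=cap('wrist'); print(p, readout.get_obs()['tcp_pos'],readout.get_obs()['q'])
cv2.imwrite('pics/w1.png',im[...,::-1])
```

```text
{'mtx': array([[292.59308671,   0.        , 256.66088838],
       [  0.        , 292.59308671, 191.37699176],
       [  0.        ,   0.        ,   1.        ]]), 'k1': -0.007103198900870149, 'xyz': array([477.65433415, 146.14770275, 394.06430521]), 'attitude': array([[ 9.95068030e-01, -9.52494839e-02, -2.76974826e-02],
       [ 9.91941400e-02,  9.54440725e-01,  2.81431031e-01],
       [-3.70555126e-04, -2.82790450e-01,  9.59181643e-01]])} [483.47424721  75.52208797 250.69862   ] [-20.70176057  16.14083608  11.86035152 104.10919575  -3.75129684
  60.18352108  -1.67165532]
```

View pics/w1.png

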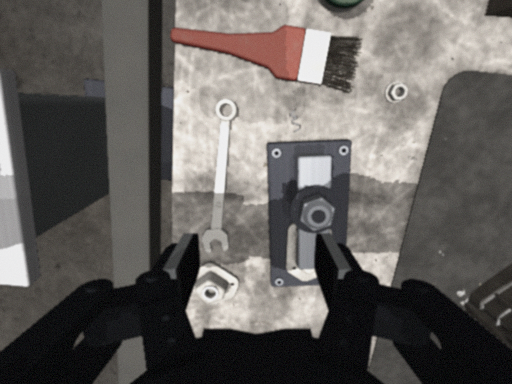

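The wrist view shows the nut at (317,214) between the fingers, and the fixture unobstructed. I'm moving in closer for its yaw.

>>> arm_command:
  moves:
    - [-0.4,0.85,0.75,0,0,0,60]
    - [-0.4,0.85,0.75,0,0,0,60]
    - [-0.4,0.85,0.75,0,0,0,60]
    - [-0.4,0.85,0.75,0,0,0,60]
    - [0,0,0,0,0,0,60]
    - [0,0,0,0,0,0,60]

```text
time: 5.52
tcp_pos: [552.9, 51.8, 191.6]
tool_rot: [[-0.102, 0.995, -0.001], [0.995, 0.102, 0.0], [0.0, -0.0, -1.0]]
wrist_force: [1.0, 0.5, 0.2]
gripper_width: 0.703
finger_force: 0.0
```

```bash
cat > rect.py <<'E'
from h import *
def plane(p,im,z0,cx,cy,half=50,s=6):
    """metric world-aligned picture of plane z0: cols = +x, rows = -y, s px/mm"""
    n=int(2*half*s); j,i=np.mgrid[:n,:n]; X=cx-half+i/s; Y=cy+half-j/s
    P=np.stack([X,Y,np.full(X.shape,float(z0))],-1)-np.array(p['xyz']); c=P@np.array(p['attitude'])
    a=c[...,0]/-c[...,2]; b=-c[...,1]/-c[...,2]; f=1+float(p['k1'])*(a*a+b*b); K=np.array(p['mtx'])
    return cv2.remap(im,(K[0,0]*a*f+K[0,2]).astype(np.float32),(K[1,1]*b*f+K[1,2]).astype(np.float32),cv2.INTER_CUBIC)
E
python3 - <<'E'
from rect import *
p,im,d=cap('wrist'); np.savez('nutview.npz',im=im,d=d,**{k:np.array(v) for k,v in p.items()})
print(readout.get_obs()['tcp_pos'],p['xyz'])
W=cloud(p,d);x,y,z=[W[...,i] for i in range(3)]
near=np.hypot(x-559,y-30)<45
for lo,hi in((76,90),(72,90),(61.5,90)):
    q=W[near&(z>lo)&(z<hi)]; print(lo,len(q),q.mean(0).round(1),cv2.minAreaRect(q[:,:2].astype(np.float32)),q[:,2].max())
m=(z>10)&(z<20)&(x>450)&(x<660)&(y>-140)&(y<140); print(cv2.minAreaRect(W[m][:,:2].astype(np.float32)))
a=plane(p,im,80,559,30,30,9.); b=plane(p,im,74,559,30,30,9.); c=np.hstack([a[::1,::1],b]); c=cv2.resize(c,(800,400))
cv2.imwrite('pics/nut.png',c[...,::-1])
E
```

```text
[553.02152208  51.80794188 191.83784889] [545.65974233 122.9709007  334.96608786]
76 918 [559.4  33.5  80.2] ((559.742919921875, 32.40008544921875), (33.20892333984375, 33.234283447265625), 82.11912536621094) 84.06493467979561
72 1216 [559.3  33.9  78.9] ((559.5504760742188, 31.626808166503906), (40.91357421875, 35.929901123046875), 86.65827178955078) 84.06493467979561
61.5 1329 [559.2  35.   77.8] ((558.4052124023438, 33.651100158691406), (42.395145416259766, 44.909820556640625), 57.00931167602539) 84.06493467979561
((530.1152954101562, 19.495208740234375), (175.24908447265625, 258.1501770019531), 6.947722434997559)
```

View pics/nut.png

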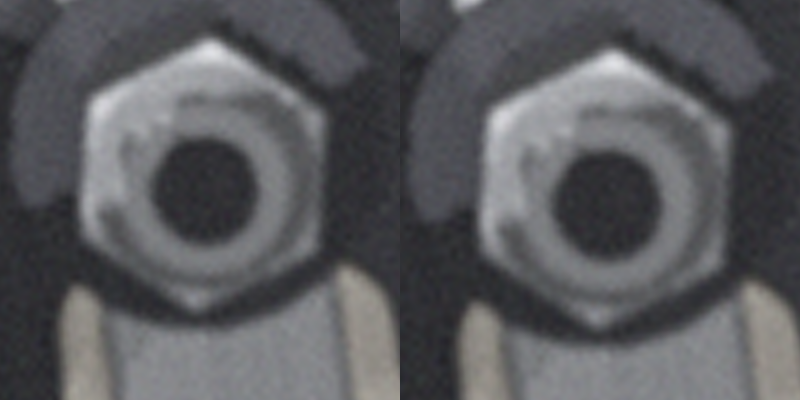

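Rectified at z=74, the hexagon runs from its top vertex at (612,50) to its bottom one at (600,325). That puts the nut at about (559.8, 31.5) with a yaw of about -2.7° (mod 60). Next I'm moving to look at the wrench.

>>> arm_command:
  moves:
    - [-0.5,0,0,0,0,0,60]
    - [-1,0,0,0,0,0,60]
    - [-1,0,0,0,0,0,60]
    - [-1,0,0,0,0,0,60]
    - [-1,0,0,0,0,0,60]
    - [-1,0,0,0,0,0,60]
    - [-1,0,0,0,0,0,60]
    - [-1,0,0,0,0,0,60]
    - [-1,0,0,0,0,0,60]
    - [-1,0,0,0,0,0,60]
    - [-1,0,0,0,0,0,60]
    - [-1,0,0,0,0,0,60]
    - [-1,0,0,0,0,0,60]
    - [-1,0,0,0,0,0,60]
    - [-1,0,0,0,0,-0.9,60]
    - [-0.4,0,0,0,0,-0.9,60]
    - [0,0,0,0,0,-0.9,60]
    - [0,0,0,0,0,0,60]
    - [0,0,0,0,0,0,60]

```text
time: 7.95
tcp_pos: [584.5, -245.3, 191.2]
tool_rot: [[-0.311, 0.95, -0.0], [0.95, 0.311, 0.0], [0.0, -0.0, -1.0]]
wrist_force: [0.8, 0.0, -0.8]
gripper_width: 0.703
finger_force: 0.0
```

Run:
```python
from rect import *
p,im,d=cap('wrist'); o=readout.get_obs(); print(o['tcp_pos'],o['q'].round(0))
W=cloud(p,d);x,y,z=[W[...,i] for i in range(3)]
near=np.hypot(x-592,y+263)<40
for lo,hi in((74,90),(50,90)):
    q=W[near&(z>lo)&(z<hi)]; print(lo,len(q),q.mean(0).round(1),cv2.minAreaRect(q[:,:2].astype(np.float32)),q[:,2].max())
m=(z>20)&(z<60)&(x>350)&(x<500)&(y<-230)&(y>-380)
q=W[m]; print(len(q),q.mean(0) if len(q) else 0)
a=plane(p,im,80,592,-263,30,9.)[...,::-1]; a=cv2.resize(a,(400,400)); b=cv2.resize(im[...,::-1],(400,300)); b=np.vstack([b,np.zeros((100,400,3),np.uint8)])
cv2.imwrite('pics/wr.png',np.hstack([a,b]))
```

```text
[ 584.51961249 -245.21039822  191.29972527] [15. 32.  9. 88. -6. 61. 44.]
74 868 [ 592.3 -261.    80.3] ((592.720947265625, -262.4172058105469), (27.168046951293945, 28.369104385375977), 18.445533752441406) 83.3006348814817
50 1066 [ 591.6 -258.8   76.9] ((593.197021484375, -260.01806640625), (32.80451583862305, 31.6845645904541), 25.845203399658203) 83.3006348814817
5714 [ 390.49444112 -305.49376058   39.73143485]
```

View pics/wr.png

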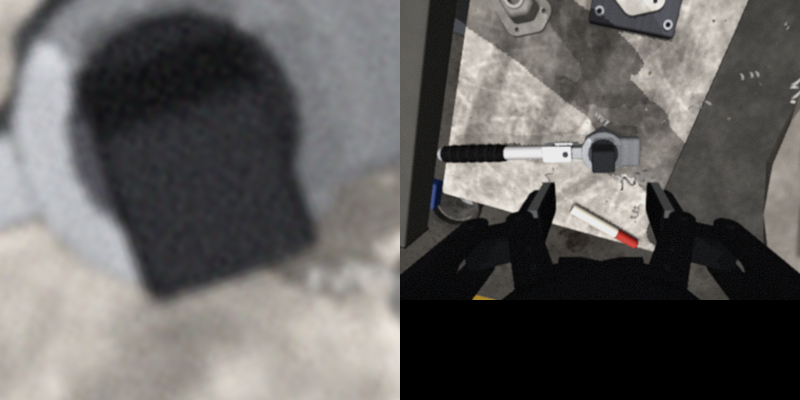

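The rectified block shows its lower edge from (155,298) to (315,243). That gives a yaw of about 18.8° and a centre near (592.7, -261.5). I'm descending to grasp it.

>>> arm_command:
  moves:
    - [-0.45,0.07,0.5,0,0,-0.15,60]
    - [-0.45,0.07,1,0,0,0,60]
    - [0,0,1,0,0,0,60]
    - [0,0,1,0,0,0,60]
    - [0,0,1,0,0,0,60]
    - [0,0,1,0,0,0,60]
    - [0,0,1,0,0,0,60]
    - [0,0,0.45,0,0,0,60]
    - [0,0,0,0,0,0,60]
    - [0,0,0,0,0,0,20]
    - [0,0,0,0,0,0,10]
    - [0,0,0,0,0,0,10]
    - [0,0,0,0,0,0,10]
    - [0,0,0,0,0,0,10]
    - [0,0,0,0,0,0,10]

```text
time: 9.88
tcp_pos: [593.2, -261.8, 53.3]
tool_rot: [[-0.324, 0.946, 0.001], [0.946, 0.324, -0.001], [-0.001, 0.001, -1.0]]
wrist_force: [-0.9, -0.7, 5.9]
gripper_width: 0.317
finger_force: 60.8
```

>>> arm_command:
  moves:
    - [0,0,-0.3,0,0,0,10]
    - [0,0,-0.7,0,0,0,10]
    - [0,0,-1,0,0,0,10]
    - [0,0,-1,0,0,0,10]
    - [0,0,-1,0,0,0,10]
    - [0,0,-1,0,0,0,10]
    - [0,0,-1,0,0,0,10]
    - [0,0,-0.7,0,0,0,10]
    - [0,0,-0.3,0,0,0,10]
    - [0,0,0,0,0,0,10]
    - [0,0,0,0,0,0,10]

```text
time: 11.25
tcp_pos: [592.4, -261.1, 191.4]
tool_rot: [[-0.324, 0.946, -0.001], [0.946, 0.324, 0.001], [0.001, -0.001, -1.0]]
wrist_force: [0.5, -0.5, -6.8]
gripper_width: 0.315
finger_force: 59.9
```

>>> arm_command:
  moves:
    - [0.4,0.1,0,0,0,0,10]
    - [0.8,0.2,0,0,0,0,10]
    - [0.96,0.21,0,0,0,0,10]
    - [0.96,0.21,0,0,0,0,10]
    - [0.96,0.21,0,0,0,0,10]
    - [0.96,0.21,0,0,0,0,10]
    - [0.96,0.21,0,0,0,0,10]
    - [0.96,0.21,0,0,0,0,10]
    - [0.96,0.21,0,0,0,0,10]
    - [0.96,0.21,0,0,0,0,10]
    - [0.96,0.21,0,0,0,0,10]
    - [0.96,0.21,0,0,0,0,10]
    - [0.96,0.21,0,0,0,0,10]
    - [0.96,0.21,0,0,0,0,10]
    - [0.96,0.21,0,0,0,0,10]
    - [0.5,0.13,0,0,0,0,10]
    - [0.25,0.05,0,0,0,0,10]
    - [0,0,0,0,0,0,10]

```text
time: 13.5
tcp_pos: [560.1, 32.3, 192.3]
tool_rot: [[-0.324, 0.946, -0.0], [0.946, 0.324, -0.0], [-0.0, -0.0, -1.0]]
wrist_force: [0.5, -0.3, -6.5]
gripper_width: 0.313
finger_force: 59.7
```

>>> arm_command:
  moves:
    - [0,0,0,0,0,0.4,10]
    - [0,0,0,0,0,0.8,10]
    - [0,0,0,0,0,1,10]
    - [0,0,0,0,0,1,10]
    - [0,0,0,0,0,1,10]
    - [0,0,0,0,0,1,10]
    - [0,0,0,0,0,1,10]
    - [0,0,0,0,0,1,10]
    - [0,0,0,0,0,1,10]
    - [0,0,0,0,0,1,10]
    - [0,0,0,0,0,1,10]
    - [0,0,0,0,0,1,10]
    - [0,0,0,0,0,1,10]
    - [0,0,0,0,0,1,10]
    - [0,0,0,0,0,1,10]
    - [0,0,0,0,0,1,10]
    - [0,0,0,0,0,1,10]
    - [0,0,0,0,0,1,10]
    - [0,0,0,0,0,0.6,10]
    - [0,0,0,0,0,0,10]

```text
time: 16.0
tcp_pos: [560.1, 32.0, 192.3]
tool_rot: [[0.889, 0.458, 0.0], [0.458, -0.889, -0.0], [-0.0, 0.0, -1.0]]
wrist_force: [-0.3, -0.9, -6.8]
gripper_width: 0.318
finger_force: 59.8
```

Run:
```python
from rect import *
ims=[]
for n in('top','scene','wrist'):
    p,im,d=cap(n); W=cloud(p,d); x,y,z=[W[...,i] for i in range(3)]
    r=np.hypot(x-560,y-32); a=np.degrees(np.arctan2(y-32,x-560))
    m=(r>120)&(r<225)&(abs(a-117.3)<12)&(z>150)&(z<195)
    q=W[m]; print(n,len(q))
    if len(q)>10:
        l=cv2.fitLine(q[:,:2].astype(np.float32),cv2.DIST_HUBER,0,.01,.01).ravel(); print(q.mean(0),np.percentile(q[:,2],95),l,np.degrees(np.arctan2(l[1],l[0])), 'off',np.cross(l[:2],np.array([560,32])-l[2:]))
    m2=(r<40)&(z>138)&(z<160)
    print('low pts',m2.sum(), W[m2].mean(0) if m2.any() else 0)
    ims.append(cv2.resize(im[...,::-1],(400,300)))
ims.append(np.zeros_like(ims[0]))
cv2.imwrite('pics/held.png',np.vstack([np.hstack(ims[:2]),np.hstack(ims[2:])]))
```

```text
top 140
[465.23669748 206.48377777 182.80033128] 187.36110657665543 [  0.6318239  -0.775112  465.90176   205.49821  ] -50.815186 off -36.6836487569999
low pts 0 0
scene 92
[476.78752253 174.26220188 178.99600855] 185.85973319589087 [ 4.7318128e-01 -8.8096505e-01  4.7618469e+02  1.7189909e+02] -61.759 off 7.6407251581063065
low pts 96 [557.5297561   10.22234968 148.73811301]
wrist 1931
[500.13316632 152.40534624 181.37680033] 186.2937315544487 [ 4.5956112e-02 -9.9894345e-01  5.0134207e+02  1.5341216e+02] -87.365974 off 53.01632266481931
low pts 338 [579.38173079  43.10976334 147.61158981]<stdin>:9: DeprecationWarning: Arrays of 2-dimensional vectors are deprecated. Use arrays of 3-dimensional vectors instead. (deprecated in NumPy 2.0)
```

View pics/held.png

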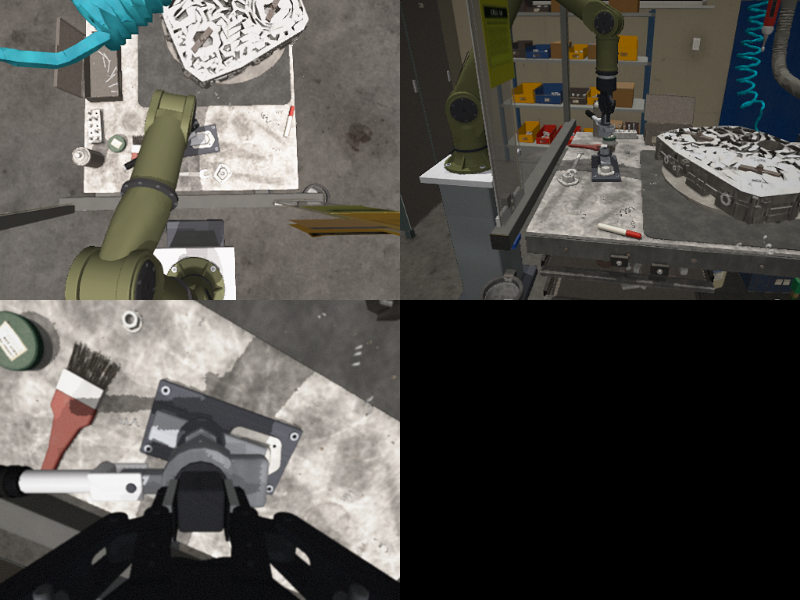

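The held view shows the wrench level and square in the fingers, with the nut directly below. I'm lowering it.

>>> arm_command:
  moves:
    - [0,0,0.5,0,0,0,10]
    - [0,0,0.8,0,0,0,10]
    - [0,0,0.8,0,0,0,10]
    - [0,0,0.5,0,0,0,10]
    - [0,0,0.3,0,0,0,10]
    - [0,0,0.2,0,0,0,10]
    - [0,0,0.2,0,0,0,10]
    - [0,0,0,0,0,0,10]

```text
time: 17.15
tcp_pos: [560.1, 32.5, 126.2]
tool_rot: [[0.888, 0.459, -0.0], [0.459, -0.888, 0.0], [-0.0, -0.0, -1.0]]
wrist_force: [-0.5, 0.3, -7.2]
gripper_width: 0.32
finger_force: 59.7
```

>>> arm_command:
  moves:
    - [0,0,0.15,0,0,0,10]
    - [0,0,0.15,0,0,0,10]
    - [0,0,0.1,0,0,0,10]
    - [0,0,0,0,0,0,10]

```text
time: 17.65
tcp_pos: [559.9, 32.5, 118.1]
tool_rot: [[0.888, 0.459, -0.0], [0.459, -0.888, -0.0], [-0.0, -0.0, -1.0]]
wrist_force: [-0.7, 1.0, -6.3]
gripper_width: 0.313
finger_force: 59.7
```

Sliding on cleanly; the remaining distance is about 6 mm.

>>> arm_command:
  moves:
    - [0,0,0.1,0,0,0,10]
    - [0,0,0.1,0,0,0,10]
    - [0,0,0.05,0,0,0,10]
    - [0,0,0,0,0,0,10]

```text
time: 18.15
tcp_pos: [560.0, 32.5, 113.2]
tool_rot: [[0.888, 0.459, -0.0], [0.459, -0.888, -0.0], [-0.0, -0.0, -1.0]]
wrist_force: [-1.1, -0.1, -6.7]
gripper_width: 0.313
finger_force: 59.7
```

>>> arm_command:
  moves:
    - [0,0,0.05,0,0,0,10]
    - [0,0,0.05,0,0,0,10]
    - [0,0,0,0,0,0,10]

```text
time: 18.52
tcp_pos: [560.3, 32.5, 112.2]
tool_rot: [[0.888, 0.459, 0.001], [0.459, -0.888, 0.001], [0.001, -0.0, -1.0]]
wrist_force: [-3.6, 0.5, 5.7]
gripper_width: 0.319
finger_force: 61.2
```

Contact (−6.7 → +5.7 N) came at z=112.2, as expected for a fully seated socket. I'm letting go and rising.

>>> arm_command:
  moves:
    - [0,0,0,0,0,0,50]
    - [0,0,0,0,0,0,60]
    - [0,0,0,0,0,0,60]
    - [0,0,0,0,0,0,60]
    - [0,0,-0.3,0,0,0,60]
    - [0,0,-0.8,0,0,0,60]
    - [0,0,-1,0,0,0,60]
    - [0,0,-0.8,0,0,0,60]
    - [0,0,-0.3,0,0,0,60]
    - [0,0,0,0,0,0,60]

```text
time: 19.77
tcp_pos: [560.2, 32.6, 175.7]
tool_rot: [[0.888, 0.459, 0.001], [0.459, -0.888, 0.0], [0.001, 0.0, -1.0]]
wrist_force: [-2.0, -0.2, -0.6]
gripper_width: 0.702
finger_force: 0.0
```

Run:
```python
from rect import *
o=readout.get_obs(); print(o['time'],o['tcp_pos'],o['gripper_width'],o['wrist_force'])
ims=[]
for n in('wrist','scene'):
    p,im,d=cap(n); W=cloud(p,d); x,y,z=[W[...,i] for i in range(3)]
    r=np.hypot(x-560,y-32); a=np.degrees(np.arctan2(y-32,x-560))
    m=(r>60)&(r<225)&(abs(a-117.3)<10)&(z>72)&(z<130)
    q=W[m]; print(n,len(q))
    if len(q)>10:
        l=cv2.fitLine(q[:,:2].astype(np.float32),cv2.DIST_HUBER,0,.01,.01).ravel(); print(q.mean(0),np.percentile(q[:,2],95),np.degrees(np.arctan2(l[1],l[0])))
    m=(r<30)&(z>130)&(z<150); print('blocktop',m.sum(),np.median(W[m],0) if m.any() else 0)
    if n=='scene': im=im[120:240,150:310]
    ims.append(cv2.resize(im[...,::-1],(400,300)))
cv2.imwrite('pics/seat.png',np.hstack(ims))
```

```text
19.775 [560.19942522  32.59714993 175.67432021] 0.7020208066783891 [-1.98562351 -0.24810249 -0.59333746]
wrist 5103
[501.14527663 150.15670775 102.16025035] 106.50201522921617 -62.8861
blocktop 1737 [561.7337007   33.42723235 139.52102949]
scene 138
[489.52837936 152.32587606  99.07084407] 106.10338194643374 -61.93831
blocktop 54 [558.43649579  23.41251717 137.69520467]
```

View pics/seat.png

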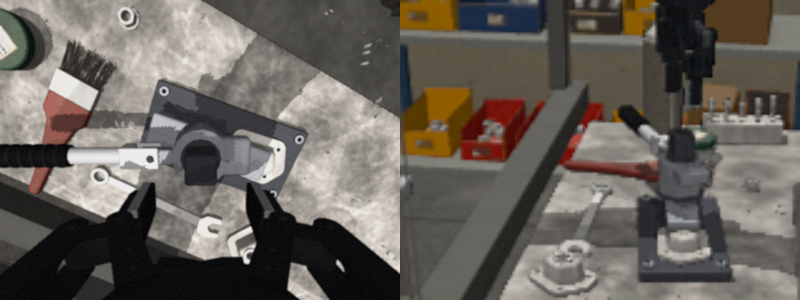

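The picture shows the wrench upright on the nut with its handle at about 117° and the block top at z=139.5, so it is seated. Next I'm going beside the hand grip with the fingers shut.

>>> arm_command:
  moves:
    - [-0.5,-0.5,0,0,0,0,30]
    - [-0.5,-1,0,0,0,0,0]
    - [-0.5,-1,0,0,0,0,0]
    - [-0.5,-1,0,0,0,0,0]
    - [-0.3,-1,0,0,0,0,0]
    - [0,-1,0,0,0,0,0]
    - [0,-1,0,0,0,0,0]
    - [0,-1,0,0,0,0,0]
    - [0,-1,0,0,0,0,0]
    - [0,-0.7,0,0,0,0,0]
    - [0,-0.3,0.5,0,0,0,0]
    - [0,0,1,0,0,0,0]
    - [0,0,1,0,0,0,0]
    - [0,0,1,0,0,0,0]
    - [0,0,0.8,0,0,0,0]
    - [0,0,0.5,0,0,0,0]
    - [0,0,0,0,0,0,0]
    - [0,0,0,0,0,0,0]

```text
time: 22.12
tcp_pos: [432.3, 180.1, 79.6]
tool_rot: [[0.889, 0.459, 0.001], [0.459, -0.889, 0.0], [0.0, 0.0, -1.0]]
wrist_force: [-0.7, -0.4, -0.3]
gripper_width: -0.001
finger_force: 0.0
```

>>> arm_command:
  moves:
    - [0.4,0,0,0,0,0,0]
    - [0.4,0,0,0,0,0,0]
    - [0.2,0,0,0,0,0,0]
    - [0.2,0,0,0,0,0.26,0]
    - [0.2,0,0,0,0,0.26,0]
    - [0.2,0,0,0,0,0.26,0]
    - [0.2,0,0,0,0,0.26,0]

```text
time: 23.0
tcp_pos: [464.4, 196.4, 79.2]
tool_rot: [[0.924, 0.382, -0.0], [0.382, -0.924, -0.0], [-0.0, 0.0, -1.0]]
wrist_force: [-0.7, 1.3, -0.5]
gripper_width: -0.001
finger_force: 0.2
```

>>> arm_command:
  moves:
    - [0.2,0,0,0,0,0.26,0]
    - [0.2,0,0,0,0,0.26,0]
    - [0.2,0,0,0,0,0.26,0]
    - [0.2,0,0,0,0,0.26,0]

```text
time: 23.5
tcp_pos: [479.4, 202.0, 79.3]
tool_rot: [[0.953, 0.304, -0.0], [0.304, -0.953, -0.0], [-0.0, 0.0, -1.0]]
wrist_force: [-1.1, 0.4, 0.0]
gripper_width: -0.001
finger_force: 0.3
```

>>> arm_command:
  moves:
    - [0.2,0,0,0,0,0.26,0]
    - [0.2,0,0,0,0,0.26,0]
    - [0.2,0,0,0,0,0.26,0]

```text
time: 23.88
tcp_pos: [490.4, 205.6, 79.2]
tool_rot: [[0.97, 0.244, -0.001], [0.244, -0.97, 0.0], [-0.001, -0.0, -1.0]]
wrist_force: [-3.4, 1.4, 1.9]
gripper_width: -0.001
finger_force: 1.4
```

>>> arm_command:
  moves:
    - [0.2,0,0,0,0,0.26,0]
    - [0.2,0,0,0,0,0.26,0]

```text
time: 24.12
tcp_pos: [498.0, 207.6, 79.1]
tool_rot: [[0.979, 0.204, -0.001], [0.204, -0.979, 0.0], [-0.001, -0.0, -1.0]]
wrist_force: [-2.9, 2.1, 0.9]
gripper_width: 0.001
finger_force: 1.6
```

>>> arm_command:
  moves:
    - [0.2,0,0,0,0,0.26,0]
    - [0.2,0,0,0,0,0.26,0]

```text
time: 24.38
tcp_pos: [506.4, 209.0, 79.2]
tool_rot: [[0.987, 0.163, -0.0], [0.163, -0.987, 0.0], [-0.0, -0.0, -1.0]]
wrist_force: [-3.5, 1.4, 0.6]
gripper_width: -0.0
finger_force: 1.6
```

>>> arm_command:
  moves:
    - [0.2,0,0,0,0,0.26,0]
    - [0.2,0,0,0,0,0.26,0]

```text
time: 24.62
tcp_pos: [514.4, 210.2, 79.2]
tool_rot: [[0.993, 0.122, -0.0], [0.122, -0.993, 0.0], [-0.0, -0.0, -1.0]]
wrist_force: [-4.4, 1.8, -0.1]
gripper_width: -0.003
finger_force: 1.7
```

>>> arm_command:
  moves:
    - [0.2,0,0,0,0,0.26,0]
    - [0.2,0,0,0,0,0.26,0]

```text
time: 24.88
tcp_pos: [522.4, 211.1, 79.3]
tool_rot: [[0.997, 0.08, -0.0], [0.08, -0.997, 0.0], [-0.0, -0.0, -1.0]]
wrist_force: [-3.1, 1.4, -0.4]
gripper_width: 0.0
finger_force: 1.7
```

>>> arm_command:
  moves:
    - [0.2,0,0,0,0,0.26,0]
    - [0.2,0,0,0,0,0.26,0]

```text
time: 25.12
tcp_pos: [530.2, 211.8, 79.2]
tool_rot: [[0.999, 0.039, -0.0], [0.039, -0.999, 0.0], [-0.0, -0.0, -1.0]]
wrist_force: [-4.7, 2.9, 0.4]
gripper_width: 0.0
finger_force: 2.4
```

>>> arm_command:
  moves:
    - [0.2,0,0,0,0,0.26,0]

```text
time: 25.25
tcp_pos: [533.4, 212.3, 79.1]
tool_rot: [[1.0, 0.018, -0.002], [0.018, -1.0, 0.001], [-0.002, -0.001, -1.0]]
wrist_force: [-6.3, 3.9, 2.6]
gripper_width: 0.002
finger_force: 3.4
```

>>> arm_command:
  moves:
    - [0.2,0,0,0,0,0.26,0]

```text
time: 25.38
tcp_pos: [536.6, 212.8, 78.9]
tool_rot: [[1.0, -0.002, -0.004], [-0.002, -1.0, 0.001], [-0.004, -0.001, -1.0]]
wrist_force: [-9.3, 4.4, 1.4]
gripper_width: 0.002
finger_force: 4.4
```

>>> arm_command:
  moves:
    - [0.2,0,0,0,0,0.26,0]

```text
time: 25.5
tcp_pos: [540.0, 213.2, 78.8]
tool_rot: [[1.0, -0.022, -0.005], [-0.022, -1.0, 0.002], [-0.005, -0.001, -1.0]]
wrist_force: [-9.9, 5.3, 2.8]
gripper_width: 0.002
finger_force: 4.6
```

>>> arm_command:
  moves:
    - [0.2,0,0,0,0,0.26,0]

```text
time: 25.62
tcp_pos: [544.2, 213.6, 78.8]
tool_rot: [[0.999, -0.043, -0.004], [-0.043, -0.999, 0.002], [-0.004, -0.002, -1.0]]
wrist_force: [-8.0, 7.1, 2.1]
gripper_width: 0.001
finger_force: 4.3
```

>>> arm_command:
  moves:
    - [0.2,0,0,0,0,0.26,0]

```text
time: 25.75
tcp_pos: [548.5, 213.4, 78.9]
tool_rot: [[0.998, -0.064, -0.003], [-0.064, -0.998, 0.002], [-0.004, -0.002, -1.0]]
wrist_force: [-7.3, 5.3, 1.3]
gripper_width: 0.001
finger_force: 3.9
```

>>> arm_command:
  moves:
    - [0.2,0,0,0,0,0.26,0]

```text
time: 25.88
tcp_pos: [552.8, 213.0, 78.9]
tool_rot: [[0.996, -0.084, -0.003], [-0.084, -0.996, 0.002], [-0.003, -0.002, -1.0]]
wrist_force: [-5.8, 6.0, 0.9]
gripper_width: -0.003
finger_force: 3.6
```

Run:
```python
from rect import *
p,im,d=cap('wrist'); W=cloud(p,d); x,y,z=[W[...,i] for i in range(3)]
dx,dy=x-560,y-32; r=np.hypot(dx,dy); a=np.degrees(np.arctan2(dy,dx))
for n,lo,hi in(('head',0,45),('bar',70,120),('grip',135,215)):
    q=W[(r>lo)&(r<hi)&(a>40)&(a<115)&(z>90)&(z<112)][:,:2].astype(np.float32); print(n,len(q))
    if len(q)>30: l=cv2.fitLine(q,cv2.DIST_HUBER,0,.01,.01).ravel(); print(l,np.degrees(np.arctan2(l[1],l[0])))
q=W[(r<40)&(z>132)&(z<146)][:,:2].astype(np.float32); print('block',len(q),cv2.minAreaRect(q) if len(q)>5 else 0)
b=plane(p,im,100,560,110,125,3.2); cv2.imwrite('pics/click.png',np.hstack([cv2.resize(b[...,::-1],(400,400)),cv2.resize(im[...,::-1],(400,400))]))
```

```text
head 0
bar 5168
[1.5233940e-01 9.8832822e-01 5.6810205e+02 1.2533960e+02] 81.23747
grip 10460
[1.1000695e-01 9.9393082e-01 5.7765161e+02 2.0625624e+02] 83.68428
block 0 0
```

View pics/click.png

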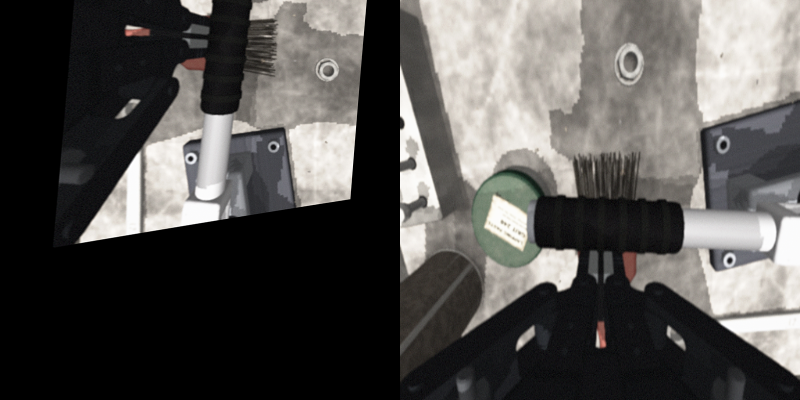

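The view shows the handle at about 83° against the shut fingers, its hinge out of frame. The falling force means the hinge is giving way. I'm adding a small margin, still well below the stop.

>>> arm_command:
  moves:
    - [0.2,0,0,0,0,0.26,0]
    - [0.15,0,0,0,0,0.26,0]

```text
time: 26.18
tcp_pos: [560.5, 211.9, 79.0]
tool_rot: [[0.992, -0.126, -0.002], [-0.126, -0.992, 0.001], [-0.002, -0.001, -1.0]]
wrist_force: [-5.7, 4.7, -0.8]
gripper_width: 0.002
finger_force: 2.8
```

>>> arm_command:
  moves:
    - [-0.2,0,0,0,0,-0.26,0]
    - [-0.2,0,0,0,0,-0.26,0]
    - [-0.2,0,0,0,0,-0.26,0]
    - [-0.2,0,0,0,0,-0.26,0]
    - [-0.2,0,0,0,0,-0.26,0]
    - [-0.2,0,0,0,0,-0.26,0]
    - [-0.3,0,0,0,0,-0.26,0]
    - [-0.5,0,0,0,0,0,0]
    - [-0.5,0,0,0,0,0,0]
    - [-0.5,0,0,0,0,0,0]
    - [0,0,0,0,0,0,0]
    - [0,0,-0.5,0,0,0,0]
    - [0,0,-1,0,0,0,0]
    - [0,0,-1,0,0,0,0]
    - [0,0,-1,0,0,0,0]
    - [0,0,-1,0,0,0,0]
    - [-1,0,-1,0,0,0,0]
    - [-1,0.5,-0.5,0,0,0,0]
    - [0,1,0,0,0,0,0]
    - [0,0,0,0,0,0,0]

```text
time: 28.68
tcp_pos: [462.6, 179.1, 199.8]
tool_rot: [[1.0, 0.016, 0.001], [0.016, -1.0, -0.0], [0.001, 0.0, -1.0]]
wrist_force: [0.7, 0.8, -0.5]
gripper_width: -0.005
finger_force: 0.0
```

Run:
```python
from rect import *
o=readout.get_obs(); print(o['time'],o['tcp_pos'],o['wrist_force'])
ims=[]
for n in('wrist','scene'):
    p,im,d=cap(n); W=cloud(p,d); x,y,z=[W[...,i] for i in range(3)]
    dx,dy=x-560,y-32; r=np.hypot(dx,dy); a=np.degrees(np.arctan2(dy,dx))
    for k,lo,hi in(('bar',70,120),('grip',135,215)):
        q=W[(r>lo)&(r<hi)&(a>60)&(a<115)&(z>85)&(z<112)]
        if len(q)>10: l=cv2.fitLine(q[:,:2].astype(np.float32),cv2.DIST_HUBER,0,.01,.01).ravel(); print(n,k,len(q),l,np.degrees(np.arctan2(l[1],l[0])),np.percentile(q[:,2],95))
    q=W[(r<40)&(z>132)&(z<146)]; print('block',len(q),np.median(q,0) if len(q) else 0,cv2.minAreaRect(q[:,:2].astype(np.float32)) if len(q)>5 else 0)
    if n=='scene': im=im[120:240,150:310]
    ims.append(cv2.resize(im[...,::-1],(400,300)))
cv2.imwrite('pics/end.png',np.hstack(ims))
```

```text
28.675 [462.63440761 179.05863955 199.81906143] [ 0.70901756  0.78905435 -0.48371061]
wrist bar 1739 [ 1.9618878e-02 -9.9980754e-01  5.5763916e+02  1.2610172e+02] -88.87585 106.18528906157204
wrist grip 3396 [ 1.3135727e-02 -9.9991375e-01  5.5599390e+02  2.0692755e+02] -89.24735 106.4760085246894
block 2132 [559.75786961  35.19315813 139.35515029] ((559.8139038085938, 32.55413818359375), (27.102828979492188, 29.261211395263672), 1.3222897052764893)
scene grip 54 [ 9.470964e-02 -9.955049e-01  5.580288e+02  1.990352e+02] -84.565384 105.96401936027993
block 44 [559.3178973   23.71763354 138.31429018] ((558.50048828125, 29.00008201599121), (25.132705688476562, 27.919109344482422), 4.880951881408691)
```

View pics/end.png

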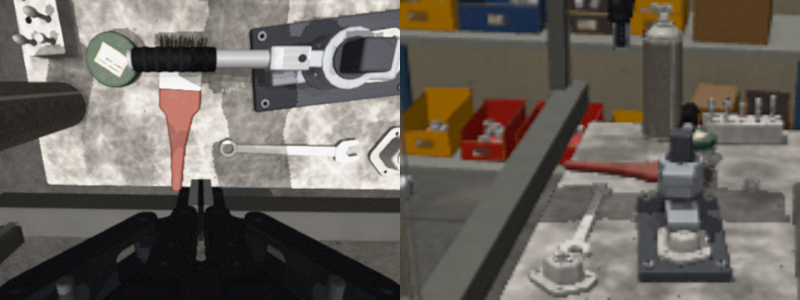

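The pictures show the wrench upright and fully down: block top at z=139.4, head and handle both at about 91°, so the handle has sprung straight. Against that, the handle had been bent about 0.13 rad at the earlier check and somewhat further at the last push, so it clicked without reaching the stop. I'm handing in the job.

```bash
python3 -c "
from station import ctrl
print(ctrl.close_job())"
```

```text
the job is handed in; nothing more can be done
None
```

The job is handed in at about 29 s of robot time, with no verdict returned: the nut is tightened until the handle clicked (judged from the force drop and the handle's bend, about 0.13–0.19 rad), and my last look showed the wrench let go, upright and fully down on the nut with its handle sprung back straight.

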